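# Hang a roller trolley on an inclined rail and send it past the pawl

### The arm

A 7-joint arm with a two-finger parallel gripper is mounted at the origin on the work surface; the furniture and walls round the work are solid. World frame = base frame: x ahead of the robot, y to its left, z up, the work surface at z = 0. Lengths are in m, angles in rad, forces in N, time in s.
With the tool pointing down it reaches from about 0.4 to 0.85 m from the base axis. Payload 4.5 kg.
Tool frame: the origin (TCP) lies midway between the tips of the shut fingers; the grasp point (between the pads) lies 19 mm behind it; z points along the fingers, y is the line along which they close (so a half turn about z gives the same grasp; the last joint's range is limited). The gripper opens to 88 mm and grips with 3 to 60 N. Pads are 18 mm wide; open, the fingers measure 123 mm over their backs; the gripper's body (75 mm by 187 mm) begins 45 mm behind the grasp point.
Start: joints at [1.233, 0.689, -0.195, 1.565, 0.157, 0.902, -0.215], TCP at [0.227, -0.582, 0.239] pointing down, gripper open.
Joint ranges: [-3.01, 3.01], [-0.46, 2.08], [-1.47, 1.51], [0.13, 2.56], [-1, 4.14], [0.04, 2.09], [-2.66, 2.66]. Speed limits (rad/s): [2.57, 2.57, 3.14, 3.14, 3.14, 3.14, 3.14].

### API

Orientations are given as a unit quaternion [x, y, z, w].
In Python, from plant import r gives the robot as it stands. The module is installed in compiled form; this text tells all that it offers.
- The arm moves only by the tool step_arm, never from a script. Its argument "series" is a list of rows, each a list of 7 numbers: the shift along the world's x, y, z in mm, then the turn, a rotation vector about the world's x, y, z in rad, then the closure, from 0 (fully open) to 1 (shut). A call has 1 to 20 rows; each row shifts and turns the commanded pose from where the row before left it; what a row does not reach is not made up. A row lasts 1/10 s, in which the tool goes at most 50 mm and 8.59 degrees, less where a joint would pass 70% of its speed; a pose out of reach is approached as far as the arm can. A call is refused whole if a number of a shift passes 50 or a number of a turn 0.15, either way. A call with a gripper value outside its range is refused whole. The fingers move at their own pace and stop on an object; "force" is the grip in N (left out, the last holds). Time passes only in rows, so rows that do not move let the fingers close. It gives the time, the measured TCP pose, the force, the opening and the grip force at its end, in the units of the state.
- r.get_state(): the state, without advancing time (a new reading comes with each control period).
- r.snapshot(name): name is "side" or "top" or "wrist"; returns (picture, depth): 400x640x3 uint8, blue, green, red; 400x640 float32, m along the optical axis (not along the pixel's ray), 0 where there is no reading.
- r.get_calibration(name): a dict with "intrinsics" (3x3 intrinsics, pixels), "dist_coeffs" ([k1, k2, p1, p2, k3] as OpenCV has them; the pictures are not rectified), "pose" (4x4, takes a point from camera to world coordinates). Camera axes: x right, y up, looking along -z (the intrinsics and any distortion apply to the point x, -y, -z); pixel columns grow to the right and rows downward; lengths in m; the calibration is good to about 2 mm. A picture is of the moment at which its call begins: read the wrist's pose just before it. get_calibration takes no time and is no camera call; for the wrist camera it gives the pose at the moment of the call.
- r.finish_job(): hands the job in; it is judged then, once.
The state is a dict: "clock": time; "q": joint angles; "qd": joint speeds; "joint_torque": joint torques, N m; "tool_pos": TCP position; "eef_rot": TCP orientation; "contact_force": force on the tool from outside, world axes, zero at the start; "moment": the same for the moment, N m; "opening": opening from 0.0 (shut) to 1.0 (fully open); "finger_force": force on a finger pad.
Only numpy, scipy, OpenCV 4.12 (cv2) and the standard library are available. Lean on these libraries where they do the work, as an engineer would, in place of code of your own. Each camera call takes 0.05 s, during which the arm holds its last target. There are 200 camera calls.

### The job

The yellow roller trolley has new wheel bearings and is due its free-run check on the inclined rail. Hang it on the rail in the open bay at the high end, feeling for the rail so that it is set down gently and not dropped, then push it downhill over the red spring pawl and let go of it, so that it runs by itself down to the rubber buffer and comes to rest there. Never force it hard against the rail, and leave the other things on the bench where they are.

Things in the scene. Friction and masses are not known exactly. Their poses are not given: they have to be found in the camera images.
- lug (a point): Grasp point of the loose yellow roller trolley (0.65 kg, 188 mm tall, upright on the bench at the start): middle of its lifting lug, a flat upright plate 10 mm thick (x), 40 mm long (y), from 28 mm below to 22 mm above this point. Trolley axes: z up; y along its travel, +y the end that hangs uphill; x across, the open mouth that takes the rail faces +x, the closed side plate is at -x.
- wheels (a point): Trolley: midway between its two white wheels (at y = -23 and +23 mm) at the height of their underside, 66 mm below the lug's middle. They run on the rail's top edge. Above them, up to 38 mm over this point, is a bridge 32 x 76 mm; beside them, guide cheeks reach 6 mm below this point and leave 2 mm play either side of the rail.
- weight_top (a point): Trolley: top of its dark test weight, 70 mm below the underside of the wheels; the mouth is free between the weight and the cheeks. The weight is 30 mm high, 56 mm long (y), from 12 mm at -x to 35 mm at +x, with a flat foot. On the side plate's inner face are two keeper rollers that run under the rail's anti-lift strip, and a lower one that strikes the pawl.
- nose (a point): Trolley: middle of its rubber nose at the -y (downhill) end, 40 mm to -y of the lug's middle and 53 mm below it.
- stand: Stand with the inclined steel rail, fixed. Origin: centre of the underside of its base (90 x 450 x 12 mm). Axes: z up; y along the rail to its high end; x across; its front (-x) faces the robot. The rail is a bar on edge, 8 mm thick, 24 mm high, held only at its ends: the trolley goes on from the front, mouth first in +x, rail between cheeks and weight, then down.
- pivot (a point): Pivot of the rail's low end on the stand; the rail's top edge is 12 mm above it. The rail rises from here towards +y at a slope set by hand and clamped, 0.07 to 0.155 rad, which is not measured: feel the rail or look. A dark anti-lift strip on the rail's front face, 40 to 260 mm from here, lets the trolley on or off only in the open bay at the high end.
- bay (a point): Point 303 mm along y from the pivot, over the middle of the open loading bay, in the rail's middle plane; stand axes. The rail's top edge passes within 14 mm above or below it, according to the slope. Hang the trolley on with its middle from 13 mm downhill to 17 mm uphill of here. The new wheel bearings must not feel more than 25 N between trolley and rail: a drop of 5 mm is too much.
- pawl_tip (a point): About the square downhill tip of the red spring pawl (up to 10 mm off in height), 194 mm along y from the pivot. A trolley left in the bay rolls down till its middle is about 14 mm uphill of here and waits on the pawl's ramp. A downhill push of about 1.5 to 6 N takes it over; when its middle is 7 mm or more downhill of here the pawl has snapped up behind it and it runs free.
- stop (a point): Middle of the face of the black rubber spring buffer at the rail's low end, 50 mm along y from the pivot; stand axes. When the trolley has run down, its nose rests against it.
- grease_pot: Bystander: pot with green lid, 63 mm across, 54 mm tall, loose; origin under its centre.
- sealed_bearing: Bystander: steel bearing lying flat, 88 mm across, 22 mm high, loose; origin under its centre.
- bronze_spacer: Bystander: bronze-coloured spacer ring lying flat, 38 mm across, 12 mm high, loose; origin under its centre.
There are look-alikes about, which are no part of the job. What is shaped like the part that bears lug but pink or purple is not meant.

How it is judged:
On the way, in this order (a step that is already met when the one before it is completed fails the run):
1. the trolley hangs with its wheels on the rail, uphill of the pawl (y of nose in the frame of stop between 0.108 and 0.255 m and x of nose in the frame of stop between -0.008 and 0.008 m and angle between the y axis of nose and the y axis of stand, either way round below 0.22 rad and contact force between trolley and stand above 2 N), for 0.2 s.
2. past the pawl and let go, it runs downhill by itself, still 25 to 80 mm short of the buffer (y of nose in the frame of stop between 0.025 and 0.08 m and x of nose in the frame of stop between -0.008 and 0.008 m and contact force between the fingers and trolley below 0.1 N and linear speed of trolley above 0.015 m/s), for 0.04 s.
At the end, for the whole second after the job is handed in: The trolley hangs on the rail with its nose at the buffer (within 10 mm along the rail, 7 mm across, 8 mm in height), in line with the rail within 0.22 rad, at rest and let go (y of nose in the frame of stop between -0.008 and 0.01 m and x of nose in the frame of stop between -0.007 and 0.007 m and z of nose in the frame of stop between -0.008 and 0.008 m and angle between the y axis of nose and the y axis of stand, either way round below 0.22 rad and linear speed of trolley below 0.03 m/s and contact force between the fingers and trolley below 0.1 N); the robot touches nothing.
It fails at once if more than 25 N between the trolley and the rail or stand (pressed, jammed or dropped) (contact force between trolley and stand above 25 N).
It fails at once if a bystander (grease pot, bearing, spacer ring) is moved more than 20 mm (distance of any of grease_pot, sealed_bearing, bronze_spacer from where it was at the start of the episode above 0.02 m).
It also fails if it takes over 70 s, if anything falls off the work surface, if the arm or the gripper's body presses on something with over 40 N, if the wrist force passes 120 N, or if a joint passes its speed limit or range.

## Working session

There is one attempt and no reset: what is moved stays moved. The work goes in short steps, Python scripts to look and compute and a tool call to move; the robot and the scene stay as the last step left them, time stands still between calls to the robot, and variables do not carry over. Pictures are saved under pics/ and viewed, at most 10 in all, crops included, and the job is handed in when it is done.

Besides the shell and the picture viewer there is one more tool, called after "Request:" by a JSON object that holds its "fn" and its "kwargs", one argument or row to a line. step_arm: Moves the arm, as the interface text tells. Its arguments: {"type":"object","properties":{"series":{"type":"array"},"force":{"type":"number"}},"required":["series"]}

```bash
mkdir -p pics; python3 - <<'E'
from plant import r
import cv2,numpy as np
s=r.get_state(); print({k:np.round(v,3) for k,v in s.items()})
for n in("side","top"):
    im,d=r.snapshot(n); cv2.imwrite(f"pics/{n}0.png",im); np.savez(f"{n}0.npz",im=im,d=d)
    c=r.get_calibration(n); print(n,c)
E
```

```text
{'clock': np.float64(0.0), 'q': array([ 1.233,  0.69 , -0.195,  1.566,  0.157,  0.902, -0.215]), 'qd': array([-0.001,  0.004, -0.   ,  0.001,  0.001, -0.   ,  0.001]), 'joint_torque': array([-1.0000e-03, -5.2757e+01, -1.2680e+00, -1.5343e+01, -5.3000e-02,
        7.0000e-03,  0.0000e+00]), 'tool_pos': array([ 0.227, -0.582,  0.238]), 'eef_rot': array([ 0.983,  0.185, -0.   , -0.001]), 'contact_force': array([-0.269, -0.179, -1.394]), 'moment': array([ 0.026, -0.022, -0.029]), 'finger_force': np.float64(0.0), 'opening': np.float64(1.001)}
side {'intrinsics': array([[485.10900051,   0.        , 314.87357247],
       [  0.        , 485.10900051, 193.54297466],
       [  0.        ,   0.        ,   1.        ]]), 'dist_coeffs': array([0.00768972, 0.        , 0.        , 0.        , 0.        ]), 'pose': array([[-9.01573114e-01,  2.14066716e-01, -3.75953934e-01,
         4.03649765e-02],
       [-4.32625709e-01, -4.48024959e-01,  7.82373716e-01,
         1.13803554e+00],
       [-9.56573087e-04,  8.68014445e-01,  4.96538022e-01,
         7.81820983e-01],
       [ 0.00000000e+00,  0.00000000e+00,  0.00000000e+00,
         1.00000000e+00]])}
top {'intrinsics': array([[444.68489482,   0.        , 315.57785614],
       [  0.        , 444.68489482, 195.36919859],
       [  0.        ,   0.        ,   1.        ]]), 'dist_coeffs': array([-0.04155627,  0.        ,  0.        ,  0.        ,  0.        ]), 'pose': array([[-0.05386588,  0.97468343, -0.21700389,  0.31029263],
       [-0.99853589, -0.05365606,  0.00686323,  0.06882051],
       [-0.00495409,  0.21705586,  0.97614661,  1.29260644],
       [ 0.        ,  0.        ,  0.        ,  1.        ]])}
```

View pics/side0.png

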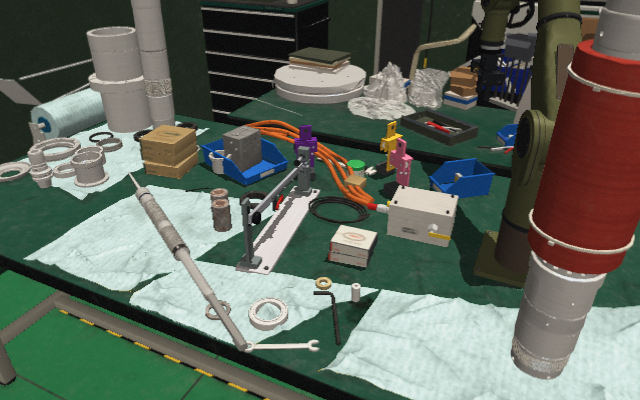

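View pics/top0.png

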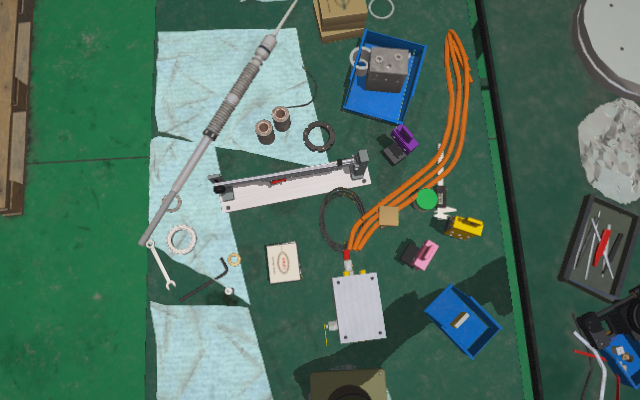

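The side view shows the yellow trolley at (393,145), the pink look-alike at (402,165), the purple one at (307,145) and the stand between (245,265) and (310,190). In the top view, yellow is at (465,227), the rail runs from (215,185) to (362,162), and the red pawl is at (278,182). I'll zoom in on these next.

```bash
python3 - <<'E'
import cv2,numpy as np
a=np.load("side0.npz")["im"];b=np.load("top0.npz")["im"]
A=cv2.resize(a[110:280,220:420],None,fx=3,fy=3,interpolation=2)
B=cv2.resize(b[110:260,200:500],None,fx=2.6,fy=2.6,interpolation=2)
cv2.imwrite("pics/A.png",A);cv2.imwrite("pics/B.png",B)
E
```

```text
(no output)
```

View pics/A.png

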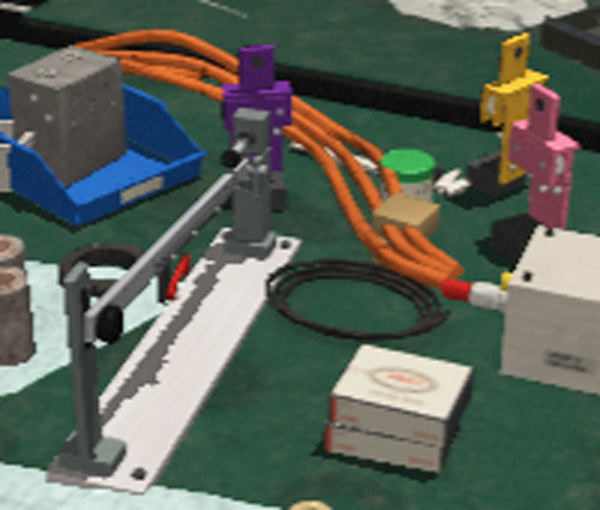

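View pics/B.png

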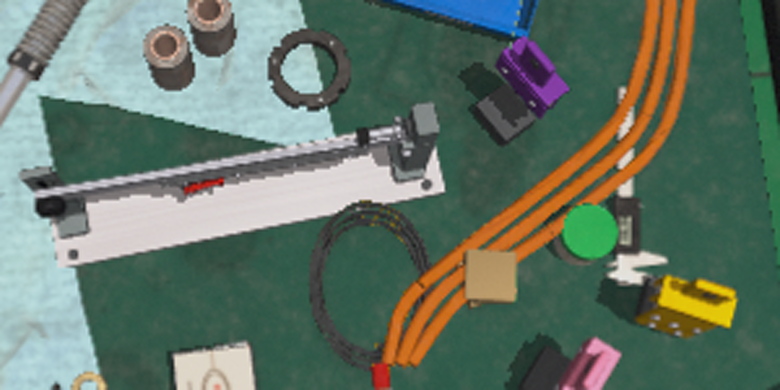

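```bash
cat > h.py <<'E'
import cv2,numpy as np
from plant import r
def cloud(im,d,c):
    h,w=d.shape; u,v=np.meshgrid(np.arange(w),np.arange(h))
    p=cv2.undistortPoints(np.stack([u,v],-1).reshape(-1,1,2).astype(np.float64),c["intrinsics"],c["dist_coeffs"]).reshape(h,w,2)
    P=np.stack([p[...,0]*d,-p[...,1]*d,-d],-1)
    return P@c["pose"][:3,:3].T+c["pose"][:3,3]
def yellow(im):
    H=cv2.cvtColor(im,cv2.COLOR_BGR2HSV); return cv2.inRange(H,(20,150,80),(34,255,255))>0
def rect(P):
    (c,s,a)=cv2.minAreaRect((P[:,:2]*1000).astype(np.float32)); return np.round(c,1),np.round(s,1),round(a,1)
E
python3 - <<'E'
from h import *
for n in("side","top"):
    z=np.load(n+"0.npz");im,d=z["im"],z["d"];c=r.get_calibration(n)
    P=cloud(im,d,c); m=yellow(im)&(d>0)&(P[...,2]>.02)&(P[...,0]>.2)&(P[...,0]<.9)&(abs(P[...,1])<.6)
    Q=P[m]; 
    k=(Q[:,1]<-.25)
    Q=Q[k]; print(n,len(Q),Q.min(0),Q.max(0))
    for lo,hi in((.02,.1),(.1,.136),(.13,.145),(.15,.2),(.18,.2)):
        q=Q[(Q[:,2]>lo)&(Q[:,2]<hi)]
        if len(q)>5: print(lo,len(q),q.mean(0).round(4),rect(q))
    H=cv2.cvtColor(im,cv2.COLOR_BGR2HSV)
    # dark weight near
    w=(H[...,2]<80)&(d>0)&(P[...,2]>.012)&(P[...,2]<.04)&(np.hypot(P[...,0]-Q[:,0].mean(),P[...,1]-Q[:,1].mean())<.09)
    if w.sum()>5: print("weight",w.sum(),P[w].mean(0).round(4),rect(P[w]))
    red=(cv2.inRange(H,(0,180,100),(6,255,255))>0)&(d>0)&(np.hypot(P[...,0]-.66,P[...,1]-.15)<.15)
    if red.sum(): print("pawl",red.sum(),P[red].min(0),P[red].max(0))
    g=(cv2.inRange(H,(50,180,100),(70,255,255))>0)&(P[...,2]>.04)&(P[...,2]<.07)
    if g.sum(): print("pot",P[g].mean(0))
    # stand upper parts
    st=(P[...,2]>.09)&(P[...,2]<.3)&(H[...,1]<90)&(P[...,0]>.5)&(P[...,0]<.85)&(P[...,1]>-.1)&(P[...,1]<.4)&(d>0)
    v,u=np.where(st); print("stand",st.sum(),P[st].min(0),P[st].max(0))
    wb=(P[...,2]>.004)&(P[...,2]<.02)&(H[...,1]<60)&(H[...,2]>140)&(abs(P[...,0]-.65)<.15)&(P[...,1]>-.15)&(P[...,1]<.4)
    nlab,L,S,C=cv2.connectedComponentsWithStats(wb.astype(np.uint8)); i=1+S[1:,4].argmax(); print("base",S[i],P[L==i].mean(0).round(4),rect(P[L==i]))
E
```

```text
side 384 [ 0.22773911 -0.37418573  0.02105114] [ 0.4931986  -0.29073295  0.18805449]
0.02 75 [ 0.4371 -0.3139  0.0583] (array([ 360.7, -327.7]), array([263.5,  41.4]), 4.7)
0.1 139 [ 0.4633 -0.3173  0.1206] (array([ 458.8, -329.7]), array([79.5, 38. ]), 54.5)
0.13 112 [ 0.4626 -0.3289  0.1371] (array([ 461.7, -333.9]), array([80.4, 33. ]), 66.6)
0.15 90 [ 0.4674 -0.3342  0.1699] (array([ 466.3, -337.7]), array([44.8, 10.8]), 66.1)
0.18 26 [ 0.4676 -0.3355  0.1845] (array([ 466.7, -336.8]), array([42.8, 10.8]), 66.1)
weight 105 [ 0.4919 -0.3248  0.0237] (array([ 496.6, -327.3]), array([90.6, 74.3]), 67.6)
pawl 43 [0.61128627 0.13950708 0.09926009] [0.62239617 0.18392604 0.1215576 ]
pot [ 0.54348037 -0.23146565  0.04377888]
stand 1324 [ 0.58268805 -0.08887572  0.09004122] [0.67851894 0.33737662 0.20057653]
base [ 248  189   72  109 2145] [0.5931 0.2039 0.0097] (array([606.9, 155.9]), array([116.4, 523.3]), 16.3)
top 583 [ 0.20348893 -0.37698706  0.02440514] [ 0.8583764  -0.29291942  0.19273377]
0.02 120 [ 0.4052 -0.3213  0.0578] (array([ 531.2, -331.3]), array([ 53.3, 658.4]), 86.8)
0.1 201 [ 0.4594 -0.3281  0.1278] (array([ 463.3, -334.6]), array([77.9, 33.6]), 67.1)
0.13 273 [ 0.4616 -0.3313  0.1363] (array([ 463.3, -334.8]), array([77.5, 33.4]), 67.1)
0.15 112 [ 0.4677 -0.3342  0.1768] (array([ 468.1, -336.7]), array([41.3, 13. ]), 73.8)
0.18 67 [ 0.468  -0.3365  0.1853] (array([ 468. , -337.2]), array([40.8, 11.7]), 68.5)
weight 62 [ 0.4827 -0.32    0.0247] (array([ 471.9, -323.1]), array([69.6, 28.8]), 11.1)
pawl 32 [0.61444421 0.14055621 0.10374586] [0.62288852 0.18127301 0.13066593]
pot [ 0.55835783 -0.25954038  0.05235352]
stand 1376 [ 0.58430009 -0.08458809  0.09061808] [0.68048777 0.33617262 0.20349275]
base [ 201  167  170   67 2999] [0.6058 0.1646 0.0098] (array([612. , 155.7]), array([117.3, 524. ]), 15.6)
```

```bash
python3 - <<'E'
from h import *
for n in("side","top"):
    z=np.load(n+"0.npz");im,d=z["im"],z["d"];c=r.get_calibration(n)
    P=cloud(im,d,c);H=cv2.cvtColor(im,cv2.COLOR_BGR2HSV)
    st=(P[...,2]>.1)&(P[...,2]<.3)&(P[...,0]>.5)&(P[...,0]<.85)&(P[...,1]>-.12)&(P[...,1]<.4)&(d>0)&(H[...,1]<110)
    Q=P[st];V=H[...,2][st]
    for y in np.arange(-.1,.36,.02):
        k=abs(Q[:,1]-y)<.01; q=Q[k]
        if len(q)<3: continue
        t=q[:,2]>np.percentile(q[:,2],90)-.012
        qt=q[t]
        print(n,round(y,2),k.sum(),"zmax %.4f p90 %.4f  x top %.4f [%.4f %.4f] V %.0f"%(q[:,2].max(),np.percentile(q[:,2],90),np.median(qt[:,0]),qt[:,0].min(),qt[:,0].max(),np.median(V[k][t])))
E
```

```text
side -0.08 60 zmax 0.1696 p90 0.1675  x top 0.6557 [0.6454 0.6766] V 136
side -0.06 160 zmax 0.1701 p90 0.1641  x top 0.6616 [0.6462 0.6784] V 76
side -0.04 42 zmax 0.1535 p90 0.1503  x top 0.6570 [0.6540 0.6645] V 98
side -0.02 26 zmax 0.1545 p90 0.1498  x top 0.6538 [0.6459 0.6612] V 113
side 0.0 53 zmax 0.1552 p90 0.1512  x top 0.6511 [0.6446 0.6615] V 26
side 0.02 23 zmax 0.1361 p90 0.1344  x top 0.6442 [0.6360 0.6530] V 83
side 0.04 22 zmax 0.1374 p90 0.1362  x top 0.6424 [0.6334 0.6493] V 89
side 0.06 27 zmax 0.1391 p90 0.1385  x top 0.6392 [0.6298 0.6472] V 97
side 0.08 25 zmax 0.1415 p90 0.1408  x top 0.6372 [0.6288 0.6446] V 100
side 0.1 26 zmax 0.1438 p90 0.1425  x top 0.6332 [0.6241 0.6406] V 98
side 0.12 31 zmax 0.1458 p90 0.1449  x top 0.6306 [0.6217 0.6385] V 129
side 0.14 31 zmax 0.1490 p90 0.1472  x top 0.6272 [0.6192 0.6350] V 99
side 0.16 37 zmax 0.1495 p90 0.1484  x top 0.6254 [0.6151 0.6335] V 110
side 0.18 69 zmax 0.1519 p90 0.1495  x top 0.6214 [0.6112 0.6310] V 98
side 0.2 37 zmax 0.1553 p90 0.1533  x top 0.6194 [0.6111 0.6280] V 141
side 0.22 36 zmax 0.1567 p9
[... 1336 characters left out ...]
6 52 zmax 0.1505 p90 0.1498  x top 0.6256 [0.6171 0.6348] V 104
top 0.18 55 zmax 0.1536 p90 0.1515  x top 0.6232 [0.6122 0.6307] V 103
top 0.2 45 zmax 0.1566 p90 0.1528  x top 0.6204 [0.6129 0.6270] V 136
top 0.22 40 zmax 0.1568 p90 0.1552  x top 0.6191 [0.6158 0.6252] V 192
top 0.24 39 zmax 0.1595 p90 0.1583  x top 0.6168 [0.6125 0.6236] V 191
top 0.26 42 zmax 0.1650 p90 0.1603  x top 0.6139 [0.6083 0.6212] V 187
top 0.28 41 zmax 0.1660 p90 0.1627  x top 0.6105 [0.6066 0.6163] V 189
top 0.3 99 zmax 0.1997 p90 0.1855  x top 0.6187 [0.6154 0.6245] V 69
top 0.32 148 zmax 0.2035 p90 0.1984  x top 0.6179 [0.6134 0.6251] V 137
top 0.34 21 zmax 0.2018 p90 0.1994  x top 0.6165 [0.6120 0.6223] V 143
```

Measured so far:

| Item | Value |
|---|---|
| Lug | (0.467, -0.337), top at z ≈ 0.188 as specified, y axis at about 67° |
| Rail middle line | x ≈ 0.616 at y = 0.24, dx/dy ≈ -0.14 |
| Rail top edge | z ≈ 0.158 at y = 0.24, slope ≈ 0.104, inside the stated range |
| High end | towards world +y |
| Pawl tip | y ≈ 0.140, which puts the bay at y ≈ 0.25 |

Next I move over the lug and check from there with the wrist camera.

Request:
{"fn": "step_arm", "kwargs": {
  "series": [
    [24,24.5,2,0,0,0.08,0],
    [24,24.5,2,0,0,0.08,0],
    [24,24.5,2,0,0,0.08,0],
    [24,24.5,2,0,0,0.08,0],
    [24,24.5,2,0,0,0.08,0],
    [24,24.5,2,0,0,0.08,0],
    [24,24.5,2,0,0,0.08,0],
    [24,24.5,2,0,0,0.08,0],
    [24,24.5,2,0,0,0.08,0],
    [24,24.5,2,0,0,0.076,0],
    [0,0,0,0,0,0,0],
    [0,0,0,0,0,0,0],
    [0,0,0,0,0,0,0]
  ],
  "force": 30
}}

```text
clock: 1.4
tool_pos: [0.4657, -0.3386, 0.2583]
eef_rot: [0.835, 0.55, -0.001, -0.0]
contact_force: [-0.3, 0.1, 0.2]
opening: 1.0
finger_force: 0.0
```

```bash
python3 - <<'E'
from h import *
from scipy.spatial.transform import Rotation as R
s=r.get_state(); print(s["tool_pos"].round(4),s["clock"],s["q"].round(2)); M=R.from_quat(s["eef_rot"]).as_matrix();print(M.round(4))
c=r.get_calibration("wrist");im,d=r.snapshot("wrist");cv2.imwrite("pics/w1.png",im)
P=cloud(im,d,c);m=yellow(im)&(d>0)&(np.hypot(P[...,0]-.467,P[...,1]+.337)<.09);Q=P[m]
for lo,hi in((.1,.145),(.15,.2),(.18,.2)):
    q=Q[(Q[:,2]>lo)&(Q[:,2]<hi)]
    if len(q)>5: print(lo,len(q),q.mean(0).round(4),rect(q))
E
```

```text
[ 0.4657 -0.3386  0.2583] 1.4 [ 0.79  0.62 -0.4   1.69  0.3   0.9  -0.14]
[[ 3.945e-01  9.189e-01 -1.700e-03]
 [ 9.189e-01 -3.945e-01 -6.000e-04]
 [-1.200e-03 -1.300e-03 -1.000e+00]]
0.1 2412 [ 0.4669 -0.3289  0.1372] (array([ 466.4, -336.1]), array([75.9, 34.1]), 68.4)
0.15 855 [ 0.4716 -0.3337  0.184 ] (array([ 470. , -337.4]), array([39.5, 11.2]), 67.6)
0.18 712 [ 0.4707 -0.3359  0.1873] (array([ 470.3, -337.6]), array([39.3, 10.3]), 66.7)
```

Request:
{"fn": "step_arm", "kwargs": {
  "series": [
    [3.5,1,0,0,0,0,0],
    [0,0,-20,0,0,0,0],
    [0,0,-20,0,0,0,0],
    [0,0,-20,0,0,0,0],
    [0,0,-20,0,0,0,0],
    [0,0,-16,0,0,0,0],
    [0,0,-11,0,0,0,0],
    [0,0,0,0,0,0,0],
    [0,0,0,0,0,0,0.5],
    [0,0,0,0,0,0,1],
    [0,0,0,0,0,0,1],
    [0,0,0,0,0,0,1],
    [0,0,0,0,0,0,1],
    [0,0,0,0,0,0,1],
    [0,0,0,0,0,0,1],
    [0,0,0,0,0,0,1]
  ],
  "force": 30
}}

```text
clock: 3.05
tool_pos: [0.4706, -0.3363, 0.1517]
eef_rot: [0.834, 0.551, 0.0, -0.0]
contact_force: [0.7, 0.2, -1.2]
opening: 0.295
finger_force: 0.0
```

Request:
{"fn": "step_arm", "kwargs": {
  "series": [
    [0,0,0,0,0,0,1],
    [0,0,0,0,0,0,1],
    [0,0,0,0,0,0,1],
    [0,0,0,0,0,0,1],
    [0,0,0,0,0,0,1],
    [0,0,0,0,0,0,1],
    [0,0,0,0,0,0,1]
  ],
  "force": 40
}}

```text
clock: 3.75
tool_pos: [0.4706, -0.3364, 0.1518]
eef_rot: [0.834, 0.551, 0.0, 0.0]
contact_force: [0.8, -0.5, -1.0]
opening: 0.112
finger_force: 40.0
```

Request:
{"fn": "step_arm", "kwargs": {
  "series": [
    [0,0,5,0,0,0,1],
    [0,0,15,0,0,0,1],
    [0,0,25,0,0,0,1],
    [0,0,25,0,0,0,1],
    [0,0,25,0,0,0,1],
    [0,0,25,0,0,0,1],
    [0,0,25,0,0,0,1],
    [0,0,25,0,0,0,1],
    [0,0,25,0,0,0,1],
    [0,0,15,0,0,0,1],
    [0,0,5,0,0,0,1],
    [0,0,0,0,0,0,1],
    [0,0,0,0,0,0,1]
  ]
}}

```text
clock: 5.05
tool_pos: [0.4695, -0.3359, 0.3652]
eef_rot: [0.834, 0.551, -0.001, -0.002]
contact_force: [1.4, -0.5, -7.2]
opening: 0.108
finger_force: 40.0
```

```bash
python3 - <<'E'
from h import *
s=r.get_state(); print(s["tool_pos"].round(4),s["contact_force"].round(2),s["opening"],s["q"].round(2))
im,d=r.snapshot("side"); cv2.imwrite("pics/s2.png",cv2.resize(im[40:280,220:480],None,fx=2.3,fy=2.3))
E
```

```text
[ 0.4695 -0.3359  0.3652] [ 1.36 -0.45 -7.21] 0.10750456726129194 [ 0.8   0.52 -0.44  1.52  0.23  1.16 -0.08]
```

View pics/s2.png

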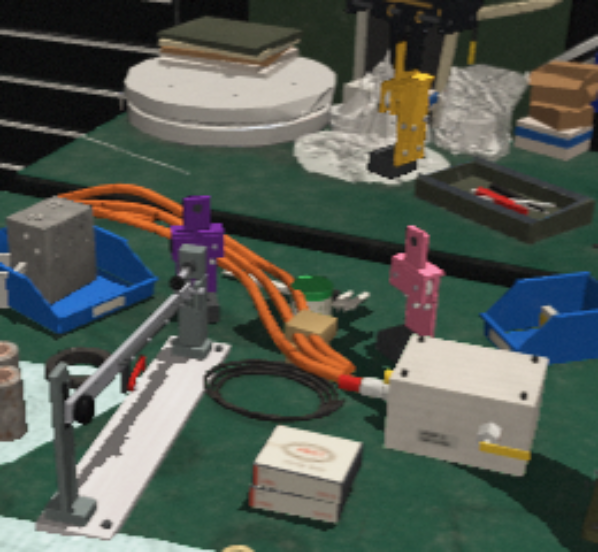

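The trolley hangs upright in the gripper at about (405,120) in this crop, with the mouth facing left, which is world +x. Now I carry it to the front of the bay.

Request:
{"fn": "step_arm", "kwargs": {
  "series": [
    [0,8,0,0,0,0,1],
    [1,16,0,0,0,0.03,1],
    [1,25,0,0,0,0.03,1],
    [1,25,0,0,0,0.03,1],
    [1,25,0,0,0,0.03,1],
    [1,25,0,0,0,0.03,1],
    [1,25,0,0,0,0.03,1],
    [1,25,0,0,0,0.03,1],
    [1,25,0,0,0,0.03,1],
    [1,25,0,0,0,0.03,1],
    [1,25,0,0,0,0.03,1],
    [1,25,0,0,0,0.03,1],
    [1,25,0,0,0,0.03,1],
    [1,25,0,0,0,0.03,1],
    [1,25,0,0,0,0.03,1],
    [1,25,0,0,0,0.03,1],
    [1,25,0,0,0,0.03,1],
    [1,25,0,0,0,0.03,1],
    [1,25,0,0,0,0.003,1],
    [1,25,0,0,0,0,1]
  ]
}}

```text
clock: 7.1
tool_pos: [0.4882, 0.14, 0.3668]
eef_rot: [0.666, 0.746, -0.0, -0.0]
contact_force: [0.7, -0.5, -6.7]
opening: 0.108
finger_force: 40.0
```

Request:
{"fn": "step_arm", "kwargs": {
  "series": [
    [2,25,0,0,0,0,1],
    [2,25,0,0,0,0,1],
    [2,25,0,0,0,0,1],
    [1,12,0,0,0,0,1],
    [0,6,0,0,0,0,1],
    [0,0,0,0,0,0,1],
    [0,0,0,0,0,0,1],
    [0,0,0,0,0,0,1],
    [0,0,0,0,0,0,1]
  ]
}}

```text
clock: 8.0
tool_pos: [0.4968, 0.2295, 0.3667]
eef_rot: [0.668, 0.744, -0.0, 0.0]
contact_force: [0.6, 0.3, -6.6]
opening: 0.106
finger_force: 40.0
```

```bash
cat > st.py <<'E'
from h import *
from scipy.spatial.transform import Rotation as R
def st():
    s=r.get_state();M=R.from_quat(s["eef_rot"]).as_matrix()
    print("t%.2f"%s["clock"],"tcp",(s["tool_pos"]*1000).round(1),"F",s["contact_force"].round(2),"M",s["moment"].round(2),"open",round(float(s["opening"]),3),"tooly yaw %.4f"%np.arctan2(M[1,1],M[0,1]),"toolz",M[:,2].round(4))
    return s,M
E
python3 - <<'E'
from st import *
s,M=st(); print(s["q"].round(2))
c=r.get_calibration("wrist");im,d=r.snapshot("wrist");cv2.imwrite("pics/w3.png",im)
P=cloud(im,d,c);np.savez("w3.npz",im=im,d=d,P=P)
H=cv2.cvtColor(im,cv2.COLOR_BGR2HSV)
a=np.array([-.139,.990])
for y in np.arange(.18,.3,.02):
    k=(d>0)&(abs(P[...,1]-y)<.01)&(P[...,2]>.14)&(P[...,2]<.18)&(P[...,0]>.58)&(P[...,0]<.66)&(H[...,1]<100)
    q=P[k]
    if len(q)>5:
        t=q[q[:,2]>np.percentile(q[:,2],90)-.006]; print(round(y,2),len(q),"z90 %.4f x %.4f [%.4f %.4f]"%(np.percentile(t[:,2],60),np.median(t[:,0]),*np.percentile(t[:,0],[3,97])))
E
```

```text
t8.00 tcp [496.8 229.5 366.7] F [ 0.64  0.29 -6.58] M [ 0.04 -0.04 -0.02] open 0.106 tooly yaw 0.1084 toolz [ 1.e-04 -7.e-04 -1.e+00]
[-0.13  0.5  -0.64  1.6   0.32  1.15 -0.73]
0.18 235 z90 0.1515 x 0.6263 [0.6224 0.6315]
0.2 216 z90 0.1536 x 0.6241 [0.6196 0.6289]
0.22 172 z90 0.1557 x 0.6210 [0.6168 0.6259]
0.24 197 z90 0.1579 x 0.6180 [0.6139 0.6227]
0.26 201 z90 0.1596 x 0.6147 [0.6111 0.6192]
0.28 232 z90 0.1623 x 0.6115 [0.6073 0.6163]
```

View pics/w3.png

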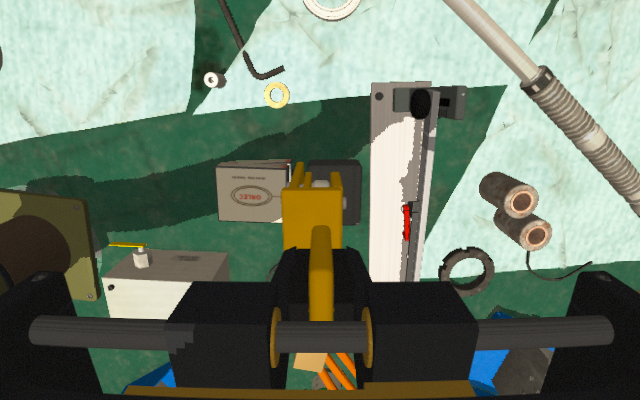

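```bash
python3 - <<'E'
from st import *
s,M=st()
z=np.load("w3.npz");im,d,P=z["im"],z["d"],z["P"]
m=yellow(im)&(d>0);Q=(P[m]-s["tool_pos"])@M*1000   # tool coords
print(len(Q))
# tool z is down; print profile
for lo,hi in((-45,-30),(-30,-15),(-15,0),(0,12),(12,25),(25,60),(60,110)):
    q=Q[(Q[:,2]>lo)&(Q[:,2]<hi)&(abs(Q[:,1])<30)]
    if len(q)>5: print(lo,hi,len(q),"toolx",np.percentile(q[:,0],[2,50,98]).round(1),"tooly",np.percentile(q[:,1],[2,50,98]).round(1),rect(q/1000))
E
```

```text
t8.05 tcp [496.8 229.8 366.8] F [-0.52  0.15 -7.41] M [-0.05 -0.1  -0.  ] open 0.112 tooly yaw 0.1087 toolz [ 2.e-04 -5.e-04 -1.e+00]
9968
-45 -30 1346 toolx [-5.6  7.6 17.6] tooly [-4.3  0.5  5. ] (array([5. , 0.3]), array([26.1,  9.7]), 0.1)
-30 -15 362 toolx [14.8 17.2 18. ] tooly [-4.4  0.5  5. ] (array([12. ,  3.2]), array([ 8.3, 16.9]), 48.3)
-15 0 288 toolx [14.4 17.2 17.9] tooly [-4.7  0.   5. ] (array([14.1, -5.1]), array([ 9.1, 21.8]), 3.3)
0 12 166 toolx [14.6 17.3 18. ] tooly [-4.8 -0.   4.9] (array([20., -2.]), array([24.7, 16.4]), 15.0)
12 25 3263 toolx [ 3.1 22.9 35.6] tooly [-19.9  -6.4  11.3] (array([17.3, -4.4]), array([32.8, 37.5]), 89.8)
25 60 269 toolx [24.  35.4 35.9] tooly [-19.    6.   12.5] (array([30.5, -0.9]), array([16.8, 34.3]), 16.9)
60 110 156 toolx [17.7 27.4 27.8] tooly [-20.1 -16.6 -15. ] (array([ 23.9, -15.2]), array([12.6, 12.3]), 43.8)
```

```bash
python3 - <<'E'
from h import *
for n in("side","top"):
    z=np.load(n+"0.npz");im,d=z["im"],z["d"];P=cloud(im,d,r.get_calibration(n))
    k=(d>0)&(P[...,2]>.02)&(P[...,2]<.15)&(P[...,0]>.3)&(P[...,0]<.57)&(P[...,1]>.05)&(P[...,1]<.4)
    print(n,k.sum(),P[k].min(0),P[k].max(0))
E
```

```text
side 1413 [0.32148722 0.05005211 0.02002434] [0.55596647 0.32877358 0.06369726]
top 1311 [0.32310182 0.05026949 0.02009253] [0.51917274 0.32793746 0.06648001]
```

Request:
{"fn": "step_arm", "kwargs": {
  "series": [
    [1,0,-5,0,0,0.012,1],
    [0,0,-12,0,0,0.012,1],
    [0,0,-15,0.02,0.003,0.012,1],
    [0,0,-15,0.02,0.003,0,1],
    [0,0,-15,0.02,0.003,0,1],
    [0,0,-15,0.02,0.003,0,1],
    [0,0,-15,0.02,0.003,0,1],
    [0,0,-15,0.003,0,0,1],
    [0,0,-15,0,0,0,1],
    [0,0,-10,0,0,0,1],
    [0,0,-5,0,0,0,1],
    [0,0,0,0,0,0,1],
    [0,0,0,0,0,0,1],
    [0,0,0,0,0,0,1],
    [0,0,0,0,0,0,1]
  ]
}}

```text
clock: 9.55
tool_pos: [0.4979, 0.2309, 0.2304]
eef_rot: [0.653, 0.756, 0.035, -0.039]
contact_force: [-0.5, -0.1, -6.8]
opening: 0.108
finger_force: 40.0
```

```bash
python3 - <<'E'
from st import *
s,M=st()
c=r.get_calibration("wrist");im,d=r.snapshot("wrist");cv2.imwrite("pics/w4.png",im)
P=cloud(im,d,c)
H=cv2.cvtColor(im,cv2.COLOR_BGR2HSV)
L=[]
for y in np.arange(.16,.3,.02):
    k=(d>0)&(abs(P[...,1]-y)<.01)&(P[...,2]>.14)&(P[...,2]<.18)&(P[...,0]>.58)&(P[...,0]<.66)&(H[...,1]<100)
    q=P[k]
    if len(q)>5:
        t=q[q[:,2]>np.percentile(q[:,2],90)-.004]; print(round(y,2),len(q),"z90 %.4f x %.4f [%.4f %.4f]"%(np.percentile(t[:,2],60),np.median(t[:,0]),*np.percentile(t[:,0],[3,97])))
m=yellow(im)&(d>0);Q=(P[m]-s["tool_pos"])@M*1000
q=Q[(Q[:,2]>-45)&(Q[:,2]<-30)&(abs(Q[:,1])<30)];print("lug tool",np.percentile(q[:,0],[2,98]),np.percentile(q[:,1],[2,98]))
q=Q[(Q[:,2]>8)&(Q[:,2]<25)&(abs(Q[:,1])<30)&(Q[:,0]>0)];A=np.c_[q[:,:2],np.ones(len(q))];print("bridge plane",np.linalg.lstsq(A,q[:,2],rcond=None)[0])
E
```

```text
t9.55 tcp [497.9 230.9 230.4] F [-0.52 -0.12 -6.82] M [-0.35 -0.14  0.04] open 0.108 tooly yaw 0.1460 toolz [-0.0138  0.1033 -0.9946]
0.18 235 z90 0.1518 x 0.6268 [0.6222 0.6313]
0.2 498 z90 0.1536 x 0.6232 [0.6193 0.6281]
0.22 462 z90 0.1558 x 0.6204 [0.6165 0.6254]
0.24 537 z90 0.1580 x 0.6177 [0.6135 0.6228]
0.26 599 z90 0.1601 x 0.6145 [0.6105 0.6193]
0.28 674 z90 0.1622 x 0.6117 [0.6079 0.6166]
lug tool [-5.36769562 17.84138602] [-4.3726656   4.98113745]
bridge plane [ 0.0415183   0.03001302 13.39966001]
```

Request:
{"fn": "step_arm", "kwargs": {
  "series": [
    [4,0.5,0,0,0,0,1],
    [8,1,0,0,0,0,1],
    [8,1,0,0,0,0,1],
    [8,1,0,0,0,0,1],
    [8,1,0,0,0,0,1],
    [8,1,0,0,0,0,1],
    [8,1,0,0,0,0,1],
    [8,1.2,0,0,0,0,1],
    [8,1.2,0,0,0,0,1],
    [8,1.2,0,0,0,0,1],
    [6,0.8,0,0,0,0,1],
    [0,0,0,0,0,0,1],
    [0,0,0,0,0,0,1]
  ]
}}

```text
clock: 10.9
tool_pos: [0.5793, 0.2416, 0.2296]
eef_rot: [0.653, 0.756, 0.034, -0.04]
contact_force: [-0.3, 0.6, -7.7]
opening: 0.109
finger_force: 40.0
```

```bash
python3 - <<'E'
from st import *
st()
E
```

```text
t10.90 tcp [579.3 241.6 229.6] F [-0.35  0.61 -7.69] M [-0.3  -0.07  0.01] open 0.109 tooly yaw 0.1462 toolz [-0.0158  0.1026 -0.9946]
```

Free so far. Remaining to the rail's middle plane: about (37.4, 5).

Request:
{"fn": "step_arm", "kwargs": {
  "series": [
    [5,0.7,0,0,0,0,1],
    [7,1,0,0,0,0,1],
    [7,1,0,0,0,0,1],
    [7,1,0,0,0,0,1],
    [7,1,0,0,0,0,1],
    [4.4,0.3,0,0,0,0,1],
    [0,0,0,0,0,0,1],
    [0,0,0,0,0,0,1],
    [0,0,0,0,0,0,1]
  ]
}}

```text
clock: 11.8
tool_pos: [0.6166, 0.2466, 0.2297]
eef_rot: [0.653, 0.756, 0.034, -0.039]
contact_force: [-0.3, -0.4, -6.8]
opening: 0.109
finger_force: 40.0
```

```bash
python3 - <<'E'
from st import *
s,M=st()
c=r.get_calibration("wrist");im,d=r.snapshot("wrist");cv2.imwrite("pics/w5.png",im)
P=cloud(im,d,c)
H=cv2.cvtColor(im,cv2.COLOR_BGR2HSV)
ax=np.array([np.cos(.147),np.sin(.147)])
k=(d>0)&(P[...,2]>.14)&(P[...,2]<.185)&(abs(P[...,0]-.615)<.03)&(P[...,1]>.1)&(P[...,1]<.31)&(H[...,1]<100)
q=P[k]; dy=q[:,:2]-s["tool_pos"][:2]
al=dy@np.array([-ax[1],ax[0]])*1000; ac=dy@ax*1000
for a in range(-120,60,10):
    j=abs(al-a)<5
    if j.sum()>8: t=j&(q[:,2]>np.percentile(q[j,2],90)-.004);print(a,j.sum(),"across",np.percentile(ac[t],[3,50,97]).round(1),"z",(np.percentile(q[t,2],60)*1000).round(1))
E
```

```text
t11.80 tcp [616.6 246.6 229.7] F [-0.29 -0.4  -6.77] M [-0.32 -0.15 -0.01] open 0.109 tooly yaw 0.1464 toolz [-0.0155  0.1027 -0.9946]
-120 61 across [-3.   0.4  3.9] z 146.2
30 51 across [-23.8 -13.5   4.6] z 162.7
40 179 across [-3.   0.5  4.6] z 163.1
50 185 across [-2.9  0.8  4.5] z 164.1
```

View pics/w5.png

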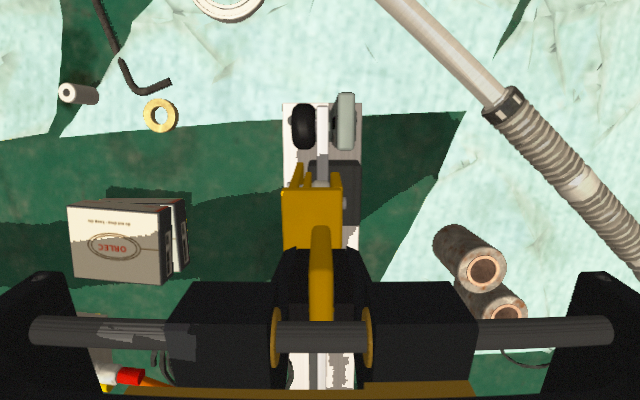

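The wrist view shows the rail in line with the lug: its end is at (322,170), the knob at (302,127) and the rail middle is within 0.7 mm. I lower past cheek height, then feel for the rail.

Request:
{"fn": "step_arm", "kwargs": {
  "series": [
    [0.4,0,-3,0,0,0,1],
    [0,0,-3,0,0,0,1],
    [0,0,-2,0,0,0,1],
    [0,0,-1,0,0,0,1],
    [0,0,-1,0,0,0,1],
    [0,0,0,0,0,0,1],
    [0,0,0,0,0,0,1]
  ]
}}

```text
clock: 12.55
tool_pos: [0.6174, 0.2466, 0.2198]
eef_rot: [0.653, 0.756, 0.034, -0.039]
contact_force: [-0.7, -0.4, -7.7]
opening: 0.112
finger_force: 40.0
```

Request:
{"fn": "step_arm", "kwargs": {
  "series": [
    [0,0,-1,0,0,0,1],
    [0,0,-1,0,0,0,1],
    [0,0,0,0,0,0,1]
  ]
}}

```text
clock: 12.85
tool_pos: [0.6173, 0.2465, 0.2175]
eef_rot: [0.653, 0.756, 0.034, -0.039]
contact_force: [0.0, 0.7, -6.8]
opening: 0.106
finger_force: 40.0
```

Request:
{"fn": "step_arm", "kwargs": {
  "series": [
    [0,0,-1,0,0,0,1],
    [0,0,-1,0,0,0,1],
    [0,0,0,0,0,0,1]
  ]
}}

```text
clock: 13.15
tool_pos: [0.6173, 0.2465, 0.2155]
eef_rot: [0.653, 0.756, 0.034, -0.039]
contact_force: [-0.7, -0.7, -7.2]
opening: 0.107
finger_force: 40.0
```

Request:
{"fn": "step_arm", "kwargs": {
  "series": [
    [0,0,-1,0,0,0,1],
    [0,0,0,0,0,0,1]
  ]
}}

```text
clock: 13.35
tool_pos: [0.6173, 0.2465, 0.2146]
eef_rot: [0.653, 0.756, 0.034, -0.039]
contact_force: [-0.4, -0.3, -7.1]
opening: 0.111
finger_force: 40.0
```

Cheeks are past the rail top with no contact, and the wheels should be about 4 mm above it. I go on in half-millimetre steps.

Request:
{"fn": "step_arm", "kwargs": {
  "series": [
    [0,0,-0.7,0,0,0,1],
    [0,0,-0.7,0,0,0,1],
    [0,0,0,0,0,0,1]
  ]
}}

```text
clock: 13.65
tool_pos: [0.6173, 0.2465, 0.2132]
eef_rot: [0.653, 0.756, 0.034, -0.039]
contact_force: [-0.4, -0.1, -6.5]
opening: 0.11
finger_force: 40.0
```

Request:
{"fn": "step_arm", "kwargs": {
  "series": [
    [0,0,-0.5,0,0,0,1],
    [0,0,0,0,0,0,1]
  ]
}}

```text
clock: 13.85
tool_pos: [0.6174, 0.2466, 0.2128]
eef_rot: [0.653, 0.756, 0.034, -0.039]
contact_force: [0.9, -0.3, -8.0]
opening: 0.11
finger_force: 40.0
```

Request:
{"fn": "step_arm", "kwargs": {
  "series": [
    [0,0,-0.5,0,0,0,1],
    [0,0,0,0,0,0,1]
  ]
}}

```text
clock: 14.05
tool_pos: [0.6174, 0.2465, 0.2123]
eef_rot: [0.653, 0.756, 0.034, -0.039]
contact_force: [0.1, 0.0, -7.4]
opening: 0.11
finger_force: 40.0
```

Request:
{"fn": "step_arm", "kwargs": {
  "series": [
    [0,0,-0.5,0,0,0,1],
    [0,0,0,0,0,0,1]
  ]
}}

```text
clock: 14.25
tool_pos: [0.6174, 0.2465, 0.2117]
eef_rot: [0.653, 0.756, 0.034, -0.039]
contact_force: [-0.3, -0.1, -7.8]
opening: 0.114
finger_force: 40.0
```

Request:
{"fn": "step_arm", "kwargs": {
  "series": [
    [0,0,-0.5,0,0,0,1],
    [0,0,0,0,0,0,1]
  ]
}}

```text
clock: 14.45
tool_pos: [0.6174, 0.2465, 0.2113]
eef_rot: [0.653, 0.756, 0.034, -0.039]
contact_force: [0.9, 0.3, -7.3]
opening: 0.116
finger_force: 40.0
```

Request:
{"fn": "step_arm", "kwargs": {
  "series": [
    [0,0,-0.5,0,0,0,1],
    [0,0,0,0,0,0,1]
  ]
}}

```text
clock: 14.65
tool_pos: [0.6173, 0.2465, 0.2108]
eef_rot: [0.653, 0.756, 0.034, -0.039]
contact_force: [0.3, -0.8, -7.0]
opening: 0.109
finger_force: 40.0
```

Request:
{"fn": "step_arm", "kwargs": {
  "series": [
    [0,0,-0.4,0,0,0,1],
    [0,0,0,0,0,0,1]
  ]
}}

```text
clock: 14.85
tool_pos: [0.6175, 0.2467, 0.2106]
eef_rot: [0.653, 0.756, 0.034, -0.039]
contact_force: [-0.4, 0.4, -6.3]
opening: 0.111
finger_force: 40.0
```

Request:
{"fn": "step_arm", "kwargs": {
  "series": [
    [0,0,-0.4,0,0,0,1],
    [0,0,0,0,0,0,1]
  ]
}}

```text
clock: 15.05
tool_pos: [0.6177, 0.2467, 0.2105]
eef_rot: [0.653, 0.756, 0.034, -0.039]
contact_force: [-0.3, -0.6, -3.5]
opening: 0.114
finger_force: 40.0
```

Request:
{"fn": "step_arm", "kwargs": {
  "series": [
    [0,0,-0.3,0,0,0,1],
    [0,0,0,0,0,0,1]
  ]
}}

```text
clock: 15.25
tool_pos: [0.6177, 0.2468, 0.2104]
eef_rot: [0.653, 0.756, 0.035, -0.039]
contact_force: [-0.0, -1.0, -0.4]
opening: 0.111
finger_force: 40.0
```

Contact came at TCP z 0.2104, so the wheels are at about 0.1587 as predicted, and the rail now carries the full weight. I hold there with a softer grip, then guide the trolley downhill along the slope.

Request:
{"fn": "step_arm", "kwargs": {
  "series": [
    [0,0,0,0,0,0,1],
    [0,0,0,0,0,0,1],
    [0,0,0,0,0,0,1],
    [0,0,0,0,0,0,1]
  ],
  "force": 15
}}

```text
clock: 15.65
tool_pos: [0.6179, 0.2468, 0.2103]
eef_rot: [0.653, 0.756, 0.035, -0.039]
contact_force: [0.2, -1.3, 1.8]
opening: 0.109
finger_force: 15.0
```

Request:
{"fn": "step_arm", "kwargs": {
  "series": [
    [0.3,-2,-0.2,0,0,0,1],
    [0.7,-5,-0.5,0,0,0,1],
    [0.8,-5,-0.5,0,0,0,1],
    [0.7,-5,-0.6,0,0,0,1],
    [0.3,-2,-0.2,0,0,0,1],
    [0,0,0,0,0,0,1]
  ]
}}

```text
clock: 16.25
tool_pos: [0.6209, 0.2261, 0.2081]
eef_rot: [0.653, 0.755, 0.034, -0.039]
contact_force: [0.7, -2.4, 4.8]
opening: 0.114
finger_force: 15.0
```

```bash
python3 - <<'E'
from st import *
s,M=st()
im,d=r.snapshot("top");P=cloud(im,d,r.get_calibration("top"))
H=cv2.cvtColor(im,cv2.COLOR_BGR2HSV)
red=(cv2.inRange(H,(0,150,80),(8,255,255))>0)&(d>0)&(np.hypot(P[...,0]-.62,P[...,1]-.15)<.08)
if red.sum(): print("pawl",red.sum(),P[red].min(0),P[red].max(0))
m=yellow(im)&(d>0)&(np.hypot(P[...,0]-.617,P[...,1]-.24)<.12); print("yellow",P[m].min(0),P[m].max(0))
im,d=r.snapshot("side");P=cloud(im,d,r.get_calibration("side"));H=cv2.cvtColor(im,cv2.COLOR_BGR2HSV)
b=(H[...,2]<50)&(d>0)&(abs(P[...,1])<.05)&(abs(P[...,0]-.65)<.03)&(P[...,2]>.12)&(P[...,2]<.16);print("buffer",b.sum(),P[b].min(0),P[b].max(0))
E
```

```text
t16.25 tcp [620.9 226.1 208.1] F [ 0.69 -2.43  4.76] M [-0.37 -0.17 -0.  ] open 0.114 tooly yaw 0.1444 toolz [-0.014   0.1018 -0.9947]
pawl 25 [0.61418764 0.14963351 0.10173117] [0.62345049 0.18155445 0.1195011 ]
yellow [0.57362441 0.17493552 0.15469311] [0.63327872 0.25958966 0.34705473]
buffer 26 [ 0.63643978 -0.02599929  0.123026  ] [0.65661974 0.02516562 0.15388021]
```

Request:
{"fn": "step_arm", "kwargs": {
  "series": [
    [0,0,0.5,0,0,0,1],
    [0.4,-3,-0.3,0,0,0,1],
    [0.7,-5,-0.5,0,0,0,1],
    [0.8,-5,-0.5,0,0,0,1],
    [0.7,-5,-0.5,0,0,0,1],
    [0.8,-5,-0.5,0,0,0,1],
    [0.7,-5,-0.5,0,0,0,1],
    [0.4,-3,-0.3,0,0,0,1],
    [0,0,0,0,0,0,1]
  ]
}}

```text
clock: 17.25
tool_pos: [0.6249, 0.1951, 0.2049]
eef_rot: [0.653, 0.755, 0.033, -0.039]
contact_force: [0.6, -1.2, 2.2]
opening: 0.111
finger_force: 15.0
```

Request:
{"fn": "step_arm", "kwargs": {
  "series": [
    [0.4,-3,-0.3,0,0,0,1],
    [0.7,-5,-0.5,0,0,0,1],
    [0.8,-5,-0.5,0,0,0,1],
    [0.7,-5,-0.5,0,0,0,1],
    [0.8,-5,-0.5,0,0,0,1],
    [0.7,-5,-0.5,0,0,0,1],
    [0.4,-3,-0.3,0,0,0,1],
    [0,0,0,0,0,0,1]
  ]
}}

```text
clock: 18.05
tool_pos: [0.6292, 0.1641, 0.2017]
eef_rot: [0.653, 0.755, 0.033, -0.039]
contact_force: [-0.6, -1.2, -0.1]
opening: 0.113
finger_force: 15.0
```

Request:
{"fn": "step_arm", "kwargs": {
  "series": [
    [0.4,-3,-0.3,0,0,0,1],
    [0.6,-4,-0.4,0,0,0,1],
    [0.6,-4,-0.4,0,0,0,1],
    [0.6,-4,-0.4,0,0,0,1],
    [0.4,-3,-0.3,0,0,0,1]
  ]
}}

```text
clock: 18.55
tool_pos: [0.6315, 0.1481, 0.2002]
eef_rot: [0.653, 0.756, 0.034, -0.04]
contact_force: [-0.0, 1.4, -1.4]
opening: 0.111
finger_force: 15.0
```

Request:
{"fn": "step_arm", "kwargs": {
  "series": [
    [0.4,-3,-0.3,0,0,0,1],
    [0.4,-3,-0.3,0,0,0,1]
  ]
}}

```text
clock: 18.75
tool_pos: [0.6323, 0.142, 0.1996]
eef_rot: [0.653, 0.756, 0.034, -0.04]
contact_force: [0.2, 1.6, -1.7]
opening: 0.115
finger_force: 15.0
```

Request:
{"fn": "step_arm", "kwargs": {
  "series": [
    [0.4,-3,-0.3,0,0,0,1],
    [0.4,-3,-0.3,0,0,0,1]
  ]
}}

```text
clock: 18.95
tool_pos: [0.6332, 0.1354, 0.1988]
eef_rot: [0.653, 0.756, 0.034, -0.04]
contact_force: [-0.2, 0.1, -2.3]
opening: 0.109
finger_force: 15.0
```

The pawl's reaction came and faded at about the predicted place (TCP y ≈ 0.136). I go on about 12 mm to be clear of it.

Request:
{"fn": "step_arm", "kwargs": {
  "series": [
    [0.4,-3,-0.3,0,0,0,1],
    [0.5,-3,-0.4,0,0,0,1],
    [0.4,-3,-0.3,0,0,0,1],
    [0.4,-2.5,-0.3,0,0,0,1],
    [0,0,-0.2,0,0,0,1],
    [0,0,0,0,0,0,1]
  ]
}}

```text
clock: 19.55
tool_pos: [0.635, 0.1238, 0.1975]
eef_rot: [0.653, 0.756, 0.034, -0.039]
contact_force: [-0.5, -0.3, -2.1]
opening: 0.11
finger_force: 15.0
```

```bash
python3 - <<'E'
from st import *
s,M=st()
im,d=r.snapshot("side");cv2.imwrite("pics/s6.png",cv2.resize(im[90:290,200:400],None,fx=3,fy=3,interpolation=2))
E
```

```text
t19.55 tcp [635.  123.8 197.5] F [-0.52 -0.26 -2.15] M [-0.37  0.01  0.08] open 0.11 tooly yaw 0.1459 toolz [-0.0152  0.1024 -0.9946]
```

View pics/s6.png

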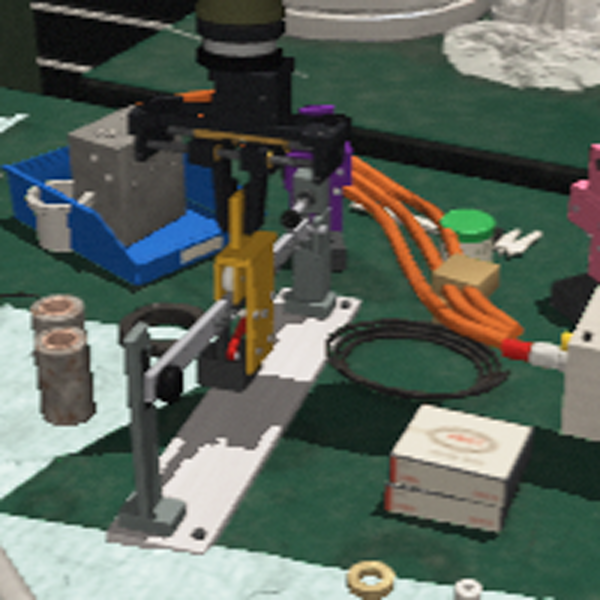

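The trolley hangs on the rail at (240,290) in this crop, with the red pawl behind it at (235,340). I let go now.

Request:
{"fn": "step_arm", "kwargs": {
  "series": [
    [0,0,0,0,0,0,0],
    [0,0,0,0,0,0,0],
    [0,0,0,0,0,0,0],
    [0,0,0,0,0,0,0],
    [0,0,0,0,0,0,0],
    [0,0,0,0,0,0,0],
    [0,0,0,0,0,0,0],
    [0,0,0,0,0,0,0],
    [0,0,0,0,0,0,0],
    [0,0,0,0,0,0,0],
    [0,0,0,0,0,0,0],
    [0,0,0,0,0,0,0],
    [0,0,0,0,0,0,0],
    [0,0,0,0,0,0,0]
  ]
}}

```text
clock: 21.0
tool_pos: [0.6351, 0.1241, 0.1975]
eef_rot: [0.653, 0.756, 0.034, -0.039]
contact_force: [-0.3, -0.6, -0.4]
opening: 1.001
finger_force: 0.0
```

```bash
python3 - <<'E'
from st import *
s,M=st()
for n in("top","side"):
    im,d=r.snapshot(n);P=cloud(im,d,r.get_calibration(n))
    m=yellow(im)&(d>0)&(P[...,2]>.1)&(np.hypot(P[...,0]-.64,P[...,1]-.08)<.12);Q=P[m]; print(n,Q.min(0).round(4),Q.max(0).round(4))
    q=Q[(Q[:,2]>.19)&(Q[:,2]<.24)]
    if len(q): print(rect(q),q[:,2].max())
cv2.imwrite("pics/s7.png",cv2.resize(im[90:290,200:400],None,fx=3,fy=3,interpolation=2))
E
```

```text
t21.00 tcp [635.1 124.1 197.5] F [-0.33 -0.59 -0.41] M [-0.05 -0.11 -0.02] open 1.001 tooly yaw 0.1461 toolz [-0.015   0.1028 -0.9946]
top [0.5251 0.0296 0.102 ] [0.6513 0.1074 0.59  ]
(array([641.7,  66.9]), array([ 9.7, 38.5]), 6.1) 0.23049970459781477
side [0.5846 0.0278 0.1005] [0.6498 0.1329 0.2925]
(array([623.9,  89.1]), array([ 21. , 105.1]), 35.9) 0.22833041824290168
```

Request:
{"fn": "step_arm", "kwargs": {
  "series": [
    [0,0,0,0,0,0,0],
    [0,0,0,0,0,0,0],
    [0,0,0,0,0,0,0],
    [0,0,0,0,0,0,0],
    [0,0,0,0,0,0,0],
    [0,0,0,0,0,0,0],
    [0,0,0,0,0,0,0],
    [0,0,0,0,0,0,0],
    [0,0,0,0,0,0,0],
    [0,0,0,0,0,0,0]
  ]
}}

```text
clock: 22.1
tool_pos: [0.6351, 0.1241, 0.1976]
eef_rot: [0.653, 0.756, 0.034, -0.039]
contact_force: [0.5, -0.5, -0.1]
opening: 0.996
finger_force: 0.0
```

```bash
python3 - <<'E'
from st import *
s,M=st()
im,d=r.snapshot("top");P=cloud(im,d,r.get_calibration("top"))
m=yellow(im)&(d>0)&(P[...,2]>.1)&(np.hypot(P[...,0]-.64,P[...,1]-.06)<.12);Q=P[m]
q=Q[(Q[:,2]>.19)&(Q[:,2]<.24)];print(rect(q),q[:,2].max()); q=Q[(Q[:,2]<.19)];print(rect(q))
im,d=r.snapshot("side")
cv2.imwrite("pics/s8.png",cv2.resize(im[120:240,240:340],None,fx=5,fy=5,interpolation=2))
E
```

```text
t22.10 tcp [635.1 124.1 197.6] F [ 0.48 -0.5  -0.05] M [-0.13 -0.11  0.01] open 0.996 tooly yaw 0.1460 toolz [-0.015   0.1028 -0.9946]
(array([641.7,  46.9]), array([13.5,  4. ]), 69.4) 0.21314876425343332
(array([640.7,  43.5]), array([33.2, 63.7]), 8.0)
```

View pics/s8.png

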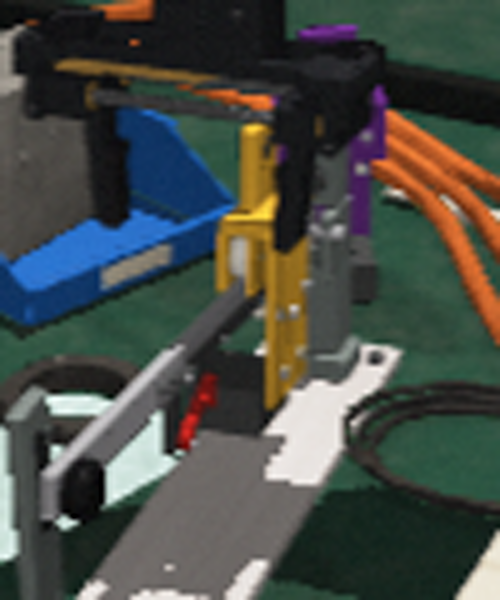

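The trolley has run on down towards the buffer, with its lug at about (255,165) in the crop, clear of the fingers. I lift the gripper straight up and away, then check.

Request:
{"fn": "step_arm", "kwargs": {
  "series": [
    [0,0,10,0,0,0,0],
    [0,0,20,0,0,0,0],
    [0,0,20,0,0,0,0],
    [0,0,20,0,0,0,0],
    [0,0,20,0,0,0,0],
    [-20,10,10,0,0,0,0],
    [-30,10,0,0,0,0,0],
    [-30,10,0,0,0,0,0],
    [-30,10,0,0,0,0,0],
    [-20,0,0,0,0,0,0],
    [0,0,0,0,0,0,0],
    [0,0,0,0,0,0,0],
    [0,0,0,0,0,0,0],
    [0,0,0,0,0,0,0],
    [0,0,0,0,0,0,0],
    [0,0,0,0,0,0,0]
  ]
}}

```text
clock: 23.8
tool_pos: [0.5054, 0.164, 0.2974]
eef_rot: [0.653, 0.756, 0.034, -0.039]
contact_force: [0.3, -0.1, -0.4]
opening: 0.999
finger_force: 0.0
```

```bash
cat > chk.py <<'E'
from st import *
s,M=st()
for n in("top","side"):
    im,d=r.snapshot(n);P=cloud(im,d,r.get_calibration(n))
    m=yellow(im)&(d>0)&(P[...,2]>.1)&(np.hypot(P[...,0]-.64,P[...,1]-.04)<.08);Q=P[m]
    q=Q[(Q[:,2]>.19)&(Q[:,2]<.24)];print(n,rect(q),q[:,2].max()); q=Q[(Q[:,2]<.19)];print(rect(q))
cv2.imwrite("pics/s9.png",cv2.resize(im[120:240,240:340],None,fx=5,fy=5,interpolation=2))
E
python3 chk.py
```

```text
t23.80 tcp [505.4 164.  297.4] F [ 0.3  -0.1  -0.41] M [-0.13 -0.15 -0.03] open 0.999 tooly yaw 0.1455 toolz [-0.0152  0.1031 -0.9946]
top (array([647.3,  31.7]), array([11.2, 41.9]), 10.7) 0.2276849568280861
(array([643.2,  22.8]), array([31.4, 59. ]), 11.2)
side (array([645. ,  34.2]), array([ 9.9, 43.6]), 4.7) 0.22518015236676892
(array([638.3,  36.3]), array([33.9, 84.1]), 2.1)
```

Request:
{"fn": "step_arm", "kwargs": {
  "series": [
    [0,0,0,0,0,0,0],
    [0,0,0,0,0,0,0],
    [0,0,0,0,0,0,0],
    [0,0,0,0,0,0,0],
    [0,0,0,0,0,0,0],
    [0,0,0,0,0,0,0],
    [0,0,0,0,0,0,0],
    [0,0,0,0,0,0,0],
    [0,0,0,0,0,0,0],
    [0,0,0,0,0,0,0]
  ]
}}

```text
clock: 24.9
tool_pos: [0.5051, 0.164, 0.2975]
eef_rot: [0.653, 0.756, 0.034, -0.039]
contact_force: [-0.6, 0.4, -0.8]
opening: 0.999
finger_force: 0.0
```

```bash
python3 chk.py
```

```text
t24.90 tcp [505.1 164.  297.5] F [-0.63  0.37 -0.78] M [-0.13 -0.13  0.02] open 0.999 tooly yaw 0.1460 toolz [-0.015   0.1028 -0.9946]
top (array([647.5,  31.9]), array([10.4, 41.7]), 6.7) 0.2271901564098453
(array([643. ,  22.9]), array([31.8, 59.2]), 9.9)
side (array([645.9,  34. ]), array([10.2, 41. ]), 6.9) 0.22406787388039107
(array([636.5,  35.7]), array([32.5, 85.2]), 0.0)
```

View pics/s9.png

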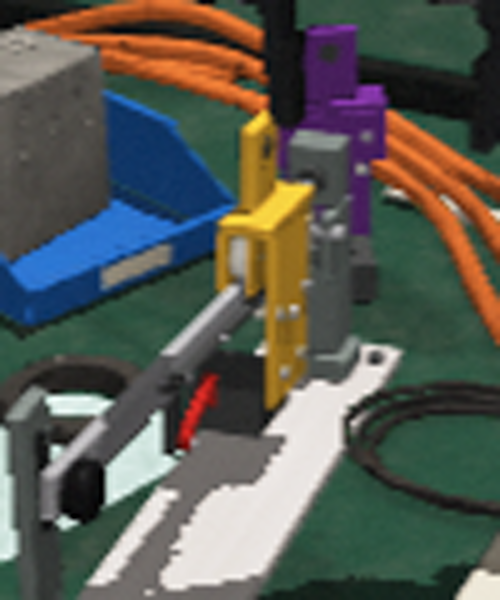

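The trolley is at rest with its nose at y ≈ -0.001, where the buffer face should be. The gripper is well clear, so I hand the job in.

```bash
python3 -c "
from plant import r
print(r.finish_job())"
```

```text
the job is handed in; nothing more can be done
None
```

The trolley was set down gently on the rail, guided over the pawl and let go; it ran down by itself and rests with its nose at the buffer, and the job is handed in (no verdict was returned).

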